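# Roll a gas cylinder home on its storage board and chock it

### The job

Roll the loose gas cylinder across the storage board by pushing its side, gently and without lifting it, until it lies still on its own against the stop batten along its whole length. Then slide the rubber chock, toe first and square to the batten, under the open side of the cylinder near the middle of its body and press it in until it is snug but not jammed. Let go, and leave the spanner, the dishes and the tube rack as they are.

Things in the scene. Friction and masses are not known exactly. Their poses are not given: they have to be found in the camera images.
- board: Fixed plywood storage board on the bench, 250 mm (its x) by 420 mm (its y), 18 mm thick; origin at the centre of its underside, z up. Across it, along x, is screwed a timber stop batten 22 mm thick, 40 mm high above the board. It was put on by eye: its face towards the loose cylinder (which lies on its -y side) is at board y = +53 to +65 mm. No pose tells it; find it by touch. Nothing of it gives.
- cylinder: Loose gas cylinder, aluminium, 0.5 to 1.1 kg: straight body 60 mm in diameter, 170 mm long, then shoulder and brass valve, 70 mm, at its +x end. Origin on its axis at mid body, 30 mm above the board top; x along the axis, y and z turn as it rolls. It coasts (about 10 mm from 0.1 m/s; never roll it over 0.25 m/s). Thin-walled: neither gripper nor chock may press it with over 18 N.
- chock: Chock, loose on the bench: solid rubber wedge, 0.14 kg, 50 mm wide (its x), 75 mm long (its y), 40 mm high; origin at the centre of its underside, z up. Toe (3 mm high) at y = +37.5 mm; from it a 45 degree face rises to the level top, which runs from y = 0 to -35 mm. Its sides are upright: grip it across its width, at the back.
- dishes: Taped stack of five Petri dishes, 90 mm in diameter and 85 mm high; origin at the centre of its underside. Leave it alone.
- rack: Tube rack, 168 mm (its x) by 64 mm, 160 mm high with its foil-capped tubes; origin at the centre of its underside. Leave it alone.
- chock_face (a point): Point of the chock's sloping face, at mid width, 9 mm above its underside, 31.5 mm ahead (+y) of its origin, where it touches the cylinder: the cylinder's axis is then 53 mm ahead of the chock's origin. With the cylinder at the batten this is a hard stop: snug is 6 to 14 N held there a moment (beyond the drag on the board), a little farther jams it. Measured places cannot tell; go by feel.
- valve (a point): Point on the loose cylinder's axis at the front of its black handwheel, 155 mm from mid body. The cylinder is home when its straight body lies flat to the batten's face, axis parallel to the board's x. It starts up to 0.1 rad askew and rolls on askew; once one end of the body touches the batten, 5 to 10 N of push, best near the lagging end, swings it flat to it.
- spanner: Steel valve spanner, 150 mm long, lying along x on the far (+y) side of the batten; origin on its underside. Leave it alone.
Things that resemble listed ones, but are neither listed nor needed, are in the scene too. What is meant by the chock is not green, and is the smaller of those in its own colour.

How it is judged:
By the outcome, as a careful person would: the job done as asked, in the order asked, and still so for the second after the job is handed in, with the robot touching nothing.
It also fails if it takes over 67 s, if anything falls off the work surface, if the arm or the gripper's body presses on something with over 40 N, if the wrist force passes 120 N, or if a joint passes its speed limit or range.

### The arm

A 6-joint arm with a two-finger parallel gripper is mounted at the origin on the work surface. World frame = base frame: x ahead of the robot, y to its left, z up, the work surface at z = 0. Lengths are in m, angles in degrees, forces in N, time in s.
With the tool pointing down it reaches from about 0.4 to 0.825 m from the base axis. Payload 7 kg.
Tool frame: the origin (TCP) lies midway between the tips of the shut fingers; the grasp point (between the pads) lies r.grasp_offset behind it (r.grasp_offset is the distance from the TCP to the grasp point, in m); x points along the fingers, z is the direction in which the jaws open and shut, and the axes are right-handed (so a half turn about x gives the same grasp; the last joint's range is limited). The gripper opens to 88 mm and grips with 3 to 60 N. Pads are 19 mm wide; open, the fingers measure 130 mm over their backs; the gripper's body (78 mm by 193 mm) begins 47 mm behind the grasp point.
Start: joints at [-58.894, 20.546, 0.682, 0, -70.136, -16.507], TCP at [0.17, -0.653, 0.227] pointing down, gripper open.
Joint ranges: [-176.03, 176.03], [-82.01, 121.73], [-58.28, 71.71], [-173.87, 95.51], [-174.79, -0.11], [-173.66, 173.66]. Speed limits (degrees/s): [136.94, 136.94, 172.46, 180, 180, 180].

### API

Orientations are given as [roll, pitch, yaw] about the fixed x, y, z axes, in that order (R = Rz(yaw) Ry(pitch) Rx(roll)).
In Python, from plant import readout, vision, close_job, r gives the robot as it stands.
- The arm moves only by the shell command python3 -m handwheel 'ROWS' [OPENING] [FORCE]. ROWS is JSON, a list that holds one entry, the list of rows, each a list of 4 numbers: the shift along the world's x, y, z in units of 40 mm (1.0 is 40 mm), then the turn about the world's z in units of 5 degrees (1.0 is 5 degrees). In form: [[[tx, ty, tz, roll], ...]]. A call has 1 to 8 rows; each row shifts and turns the pose as measured when the row begins; what a row does not reach is not made up. A row lasts 1/10 s, in which the tool goes at most 50 mm and 8.59 degrees, less where a joint would pass 70% of its speed; a pose out of reach is approached as far as the arm can. A call is refused whole if a number of a shift passes 1 or a number of a turn 1, either way. A call with a gripper value outside its range is refused whole. OPENING is the finger opening in mm, from 0 to 87.6, set as the call begins (- or left out, the last holds). The fingers move at their own pace and stop on an object; FORCE is the grip in N (left out, the last holds). Time passes only in rows, so rows that do not move let the fingers close. It gives the time, the measured TCP pose, the force and the opening at its end, in the units of the state.
- readout.get_state(): the state, without advancing time (a new reading comes with each control period).
- vision.capture(name): name is "scene" or "top" or "wrist"; returns the picture (384x512x3 uint8, blue, green, red); there is no depth.
- vision.get_calibration(name): a dict with "intrinsics" (3x3 intrinsics, pixels), "pose" (4x4, takes a point from camera to world coordinates). Camera axes: x right, y up, looking along -z (the intrinsics and any distortion apply to the point x, -y, -z); pixel columns grow to the right and rows downward; lengths in m; the calibration is good to about 2 mm. A picture is of the moment at which its call begins: read the wrist's pose just before it. get_calibration takes no time and is no camera call; for the wrist camera it gives the pose at the moment of the call.
- close_job(): hands the job in, once; it reports no verdict.
The state is a dict: "time_s": time; "joints": joint angles; "qd": joint speeds; "joint_torque": joint torques, N m; "tcp_pos": TCP position; "eef_rot": TCP orientation; "contact_force": force on the tool from outside, world axes, zero at the start; "moment": the same for the moment, N m; "gripper_width": finger opening in m.
Only numpy, scipy, OpenCV 4.12 (cv2) and the standard library are available. Lean on these libraries where they do the work, as an engineer would, in place of code of your own. Each camera call takes 0.05 s, during which the arm holds its last target.

## Working session

There is one attempt and no reset: what is moved stays moved. The work goes in short steps, Python scripts to look and compute and a shell command to move; the robot and the scene stay as the last step left them, time stands still between calls to the robot, and variables do not carry over. Pictures are saved under pics/ and viewed, and the job is handed in when it is done.

```bash
ls; mkdir -p pics
python3 - <<'E'
from plant import readout, vision, close_job, r
import cv2
print(r.grasp_offset)
s=readout.get_state();print(s)
for n in("scene","top"):
    cv2.imwrite(f"pics/{n}0.png",vision.capture(n))
    c=vision.get_calibration(n);print(n,c)
E
```

```text
pics
0.0188
{'time_s': 0.0, 'joints': array([-5.88944103e+01,  2.05917467e+01,  6.32992597e-01, -2.00806433e-02,
       -7.01367707e+01, -1.65070108e+01]), 'qd': array([-0.03423131, -0.07006023,  0.00638331, -0.01886264,  0.02698153,
       -0.04273313]), 'joint_torque': array([-1.87415446e-05, -5.82722068e+01,  2.93061233e+01,  6.99689895e+00,
        6.94057730e-03, -1.61921876e-04]), 'tcp_pos': array([ 0.16997485, -0.65272876,  0.22561337]), 'eef_rot': array([  5.33014224,  89.90262719, 109.92188242]), 'contact_force': array([ 1.05913732, -0.01053599, -0.36390311]), 'moment': array([-0.0281764 ,  0.00049183, -0.01760382]), 'gripper_width': 0.08763740694085356}
scene {'intrinsics': array([[437.41253605,   0.        , 260.67480326],
       [  0.        , 437.41253605, 192.57320582],
       [  0.        ,   0.        ,   1.        ]]), 'pose': array([[ 0.88356606, -0.24852783,  0.39691932,  1.18675996],
       [ 0.46828493,  0.47702633, -0.74374398, -1.16506061],
       [-0.00449989,  0.84301827,  0.53786611,  0.85775783],
       [ 0.        ,  0.        ,  0.        ,  1.        ]])}
top {'intrinsics': array([[414.90342321,   0.        , 256.33318455],
       [  0.        , 414.90342321, 189.2840035 ],
       [  0.        ,   0.        ,   1.        ]]), 'pose': array([[ 8.73677364e-04,  9.99115240e-01, -4.20472753e-02,
         5.06163760e-01],
       [-9.99840207e-01,  1.62351501e-03,  1.78023623e-02,
        -5.37938916e-02],
       [ 1.78548759e-02,  4.20250030e-02,  9.98957007e-01,
         1.47774917e+00],
       [ 0.00000000e+00,  0.00000000e+00,  0.00000000e+00,
         1.00000000e+00]])}
```

View pics/scene0.png

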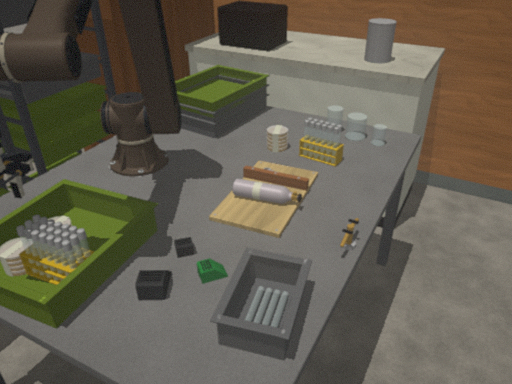

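View pics/top0.png

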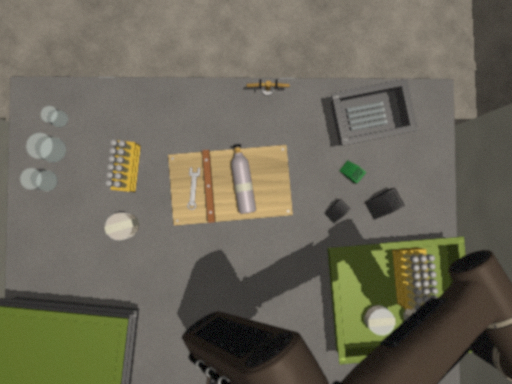

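The top view shows the board at about (230,185), the batten at column 208 and the cylinder at (243,185) with its valve up (+x). There are three chock candidates: small black (337,210), large black (384,202) and green (352,172). The small black one fits "not green, smaller of its colour". I'll confirm it in an enlarged crop.

Run:
```python
import cv2,numpy as np
t=cv2.imread("pics/top0.png");s=cv2.imread("pics/scene0.png")
def enh(a):return np.clip(a.astype(float)*1.6+10,0,255).astype(np.uint8)
a=cv2.resize(enh(t[130:240,160:300]),None,fx=4,fy=4,interpolation=cv2.INTER_CUBIC)
b=cv2.resize(enh(t[150:230,310:410]),None,fx=5,fy=5,interpolation=cv2.INTER_CUBIC)
c=cv2.resize(enh(s[225:305,125:235]),None,fx=5,fy=5,interpolation=cv2.INTER_CUBIC)
cv2.imwrite("pics/a.png",a);cv2.imwrite("pics/b.png",b);cv2.imwrite("pics/c.png",c)
```

```text
(no output)
```

View pics/a.png

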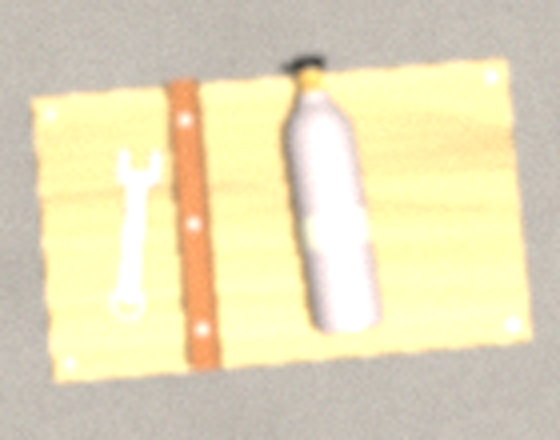

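View pics/b.png

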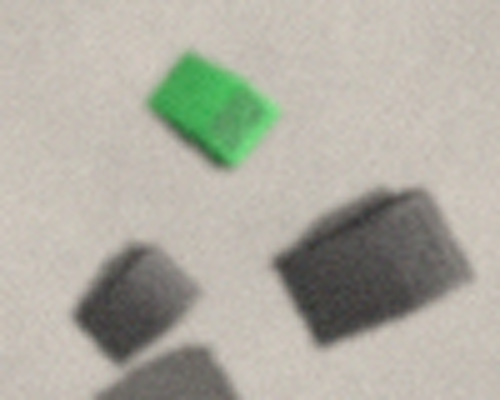

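View pics/c.png

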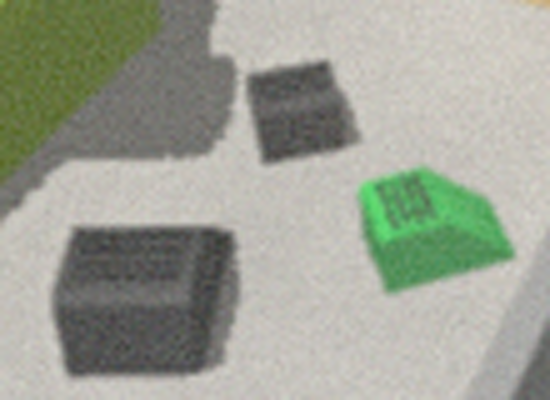

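```bash
cat > h.py <<'E'
from plant import readout, vision, r
import cv2,numpy as np
def ray(cal,px):
    K,P=cal["intrinsics"],cal["pose"]
    d=np.linalg.inv(K)@np.array([px[0],px[1],1.]);d=np.array([d[0],-d[1],-d[2]])
    return P[:3,3],P[:3,:3]@d
def onz(cal,px,z):
    o,d=ray(cal,px);return o+d*(z-o[2])/d[2]
def proj(cal,p):
    P=cal["pose"];c=P[:3,:3].T@(np.asarray(p)-P[:3,3]);u=cal["intrinsics"]@np.array([c[0],-c[1],-c[2]]);return u[:2]/u[2]
def shot(n,f):
    c=vision.get_calibration(n);im=vision.capture(n);cv2.imwrite("pics/"+f+".png",im);return im,c
def enh(a,g=1.6):return np.clip(a.astype(float)*g+10,0,255).astype(np.uint8)
def st():
    s=readout.get_state();print(round(s["time_s"],2),s["tcp_pos"].round(4),s["eef_rot"].round(1),"F",s["contact_force"].round(2),"M",s["moment"].round(2),"w",round(s["gripper_width"],4))
E
python3 - <<'E'
from h import *
im,c=shot("wrist","w0");print(c)
t=vision.get_calibration("top")
A=lambda u,v:(160+u/4,130+v/4)
for nm,p,z in [("b1",A(33,97),.018),("b2",A(507,60),.018),("b3",A(532,342),.018),("b4",A(55,382),.018),("bat topR up",A(199,80),.058),("bat R low",A(219,368),.058),("batL up",A(168,82),.058),("batL lo",A(190,370),.058),
 ("cyl hw",A(306,64),.048),("cyl L",A(318,328),.048),("cyl R",A(381,318),.048),("cyl Lup",A(287,130),.048),("cyl Rup",A(352,120),.048)]:
    print(nm,onz(t,p,z).round(4))
B=lambda u,v:(310+u/5,150+v/5)
for p in [(140,243),(75,315),(122,362),(200,292)]:
    print("chk",onz(t,B(*p),.0).round(4),onz(t,B(*p),.04).round(4))
E
```

```text
{'intrinsics': array([[308.30766979,   0.        , 257.64362861],
       [  0.        , 308.30766979, 192.58684997],
       [  0.        ,   0.        ,   1.        ]]), 'pose': array([[-0.25254866, -0.92517983, -0.28330454,  0.09353974],
       [ 0.96758292, -0.24100429, -0.07549989, -0.67335181],
       [ 0.00157337, -0.29318803,  0.9560535 ,  0.38464387],
       [ 0.        ,  0.        ,  0.        ,  1.        ]])}
b1 [0.6906 0.2305 0.018 ]
b2 [ 0.7248 -0.1874  0.018 ]
b3 [ 0.4755 -0.2089  0.018 ]
b4 [0.4404 0.2089 0.018 ]
bat topR up [0.7006 0.0809 0.058 ]
bat R low [0.4541 0.0625 0.058 ]
batL up [0.6988 0.1075 0.058 ]
batL lo [0.4524 0.0872 0.058 ]
cyl hw [ 0.7162 -0.0105  0.048 ]
cyl L [ 0.4881 -0.0214  0.048 ]
cyl R [ 0.4967 -0.0756  0.048 ]
cyl Lup [0.6588 0.0058 0.048 ]
cyl Rup [ 0.6677 -0.0504  0.048 ]
chk [ 0.5355 -0.3721  0.    ] [ 0.5347 -0.3635  0.04  ]
chk [ 0.4841 -0.3252  0.    ] [ 0.4847 -0.3179  0.04  ]
chk [ 0.4506 -0.3586  0.    ] [ 0.4521 -0.3504  0.04  ]
chk [ 0.5005 -0.4149  0.    ] [ 0.5007 -0.4051  0.04  ]
```

View pics/w0.png

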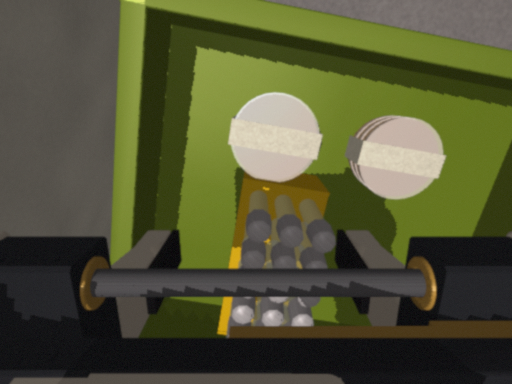

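```bash
python3 -m handwheel '[[[0.6,0.8,0,1],[0.6,0.8,0,1],[0.6,0.8,0,1],[0.6,0.8,0,1],[0.6,0.8,0,1],[0.6,0.8,0,1],[0.6,0.8,0,1],[0.6,0.8,0,1]]]' 87
python3 - <<'E'
from h import *
st();im,c=shot("wrist","w1")
E
```

```text
time_s: 0.95
tcp_pos: [0.363, -0.3893, 0.2216]
eef_rot: [11.2, 89.6, 156.8]
contact_force: [1.3, -0.1, -0.1]
gripper_width: 0.0872
0.95 [ 0.363  -0.3893  0.2216] [ 11.2  89.6 156.8] F [ 1.32 -0.12 -0.1 ] M [-0.05 -0.08  0.01] w 0.0872
```

View pics/w1.png

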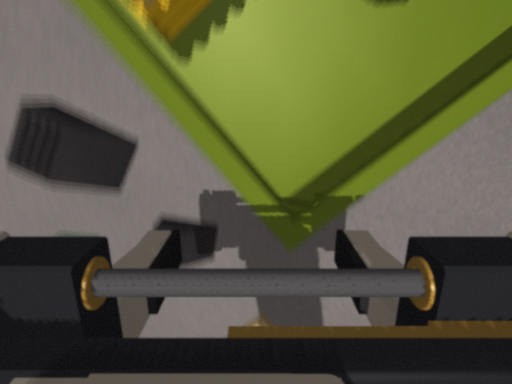

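```bash
python3 -m handwheel '[[[0.71,0.86,0,1],[0.71,0.86,0,1],[0.71,0.86,0,1],[0.71,0.86,0,1],[0.71,0.86,0,1],[0.71,0.86,0,1],[0.7,0.86,0,1],[0.5,0.5,0,0.8]]]' 87
python3 - <<'E'
from h import *
st();im,c=shot("wrist","w2");im,c=shot("top","t2");cv2.imwrite("pics/t2c.png",cv2.resize(enh(im[130:240,160:300]),None,fx=4,fy=4,interpolation=cv2.INTER_CUBIC))
E
```

```text
time_s: 1.8
tcp_pos: [0.5888, -0.1139, 0.2218]
eef_rot: [-2.1, 89.7, -175.6]
contact_force: [1.2, -0.7, -0.5]
gripper_width: 0.0873
1.8 [ 0.5888 -0.1139  0.2218] [  -2.1   89.7 -175.6] F [ 1.2  -0.71 -0.53] M [-0.06  0.12 -0.05] w 0.0873
```

View pics/w2.png

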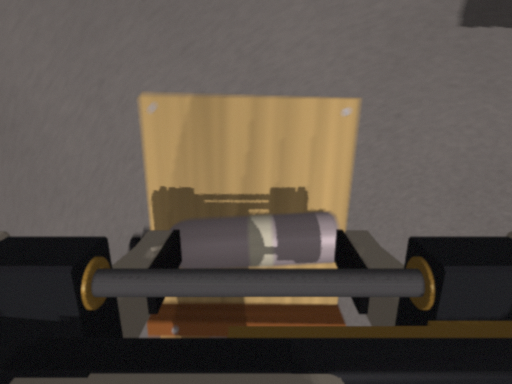

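View pics/t2c.png

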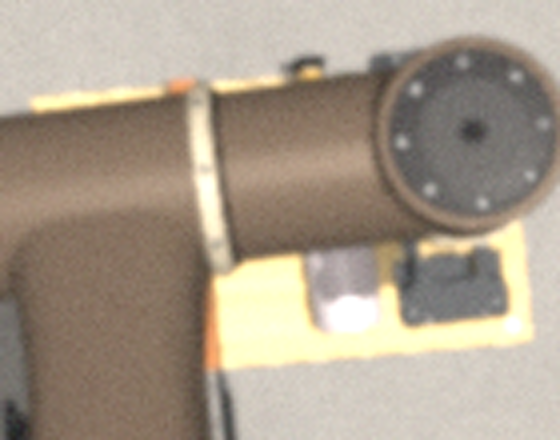

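```bash
python3 -m handwheel '[[[0,0,-0.9,0.6],[0,0,-0.9,0],[0,0,-0.9,0],[0,0,-0.9,0],[0,0,-0.6,0],[0,0,-0.3,0],[0,0,0,0]]]' 87
python3 - <<'E'
from h import *
st()
E
```

```text
time_s: 2.6
tcp_pos: [0.5881, -0.1146, 0.0358]
eef_rot: [6.6, 89.7, -163.9]
contact_force: [-0.4, -0.2, -0.1]
gripper_width: 0.0871
2.6 [ 0.5881 -0.1146  0.0358] [   6.6   89.7 -163.9] F [-0.39 -0.23 -0.07] M [0.05 0.09 0.02] w 0.0871
```

```bash
python3 -m handwheel '[[[-0.025,0.15,0,0],[-0.025,0.15,0,0],[-0.025,0.15,0,0],[-0.025,0.15,0,0],[0,0.1,0,0],[0,0.05,0,0],[0,0.05,0,0]]]'
python3 -m handwheel '[[[0,0.05,0,0],[0,0.05,0,0],[0,0.05,0,0],[0,0.05,0,0]]]'
python3 - <<'E'
from h import *
st();im,c=shot("wrist","w3")
E
```

```text
time_s: 3.3
tcp_pos: [0.5874, -0.0793, 0.0419]
eef_rot: [165.4, 89.7, -5.1]
contact_force: [0.2, -0.5, 0.2]
gripper_width: 0.087
time_s: 3.7
tcp_pos: [0.5875, -0.0711, 0.0421]
eef_rot: [161.3, 89.7, -9.1]
contact_force: [0.3, -0.6, 0.6]
gripper_width: 0.0874
3.7 [ 0.5875 -0.0711  0.0421] [161.3  89.7  -9.1] F [ 0.28 -0.56  0.6 ] M [-0.19  0.12 -0.05] w 0.0874
```

View pics/w3.png

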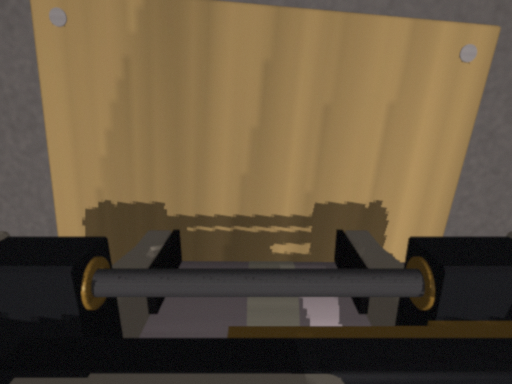

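```bash
python3 -m handwheel '[[[0,0,-0.2,0],[0,0.05,-0.03,0],[0,0.05,-0.03,0],[0,0.05,-0.02,0],[0,0.05,-0.02,0],[0,0.05,-0.02,0]]]'
python3 - <<'E'
from h import *
st();im,c=shot("scene","s4");cv2.imwrite("pics/s4c.png",cv2.resize(enh(im[140:250,190:340]),None,fx=5,fy=5,interpolation=cv2.INTER_CUBIC))
E
```

```text
time_s: 4.35
tcp_pos: [0.5872, -0.0604, 0.0276]
eef_rot: [158.9, 89.8, -11.6]
contact_force: [0.1, -2.1, 0.5]
gripper_width: 0.0869
4.35 [ 0.5872 -0.0604  0.0276] [158.9  89.8 -11.6] F [ 0.07 -2.07  0.51] M [-0.18  0.12 -0.02] w 0.0869
```

View pics/s4c.png

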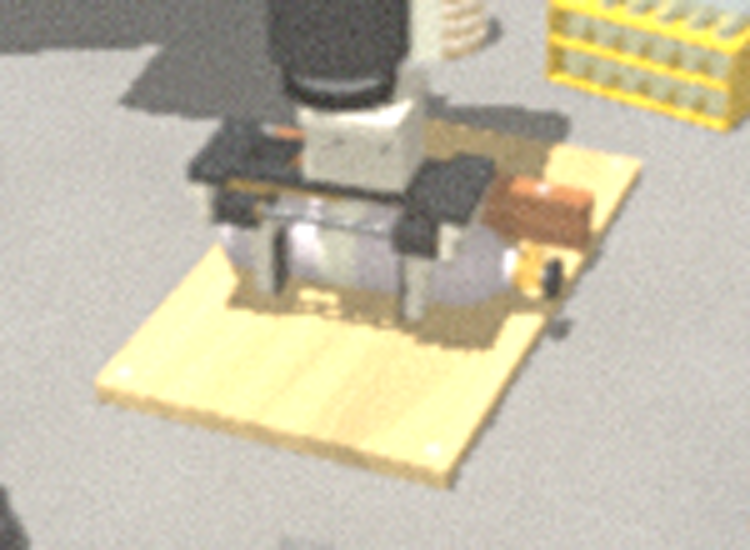

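```bash
python3 -m handwheel '[[[-0.01,0.06,-0.005,0],[-0.015,0.09,-0.005,0],[-0.02,0.12,-0.005,0],[-0.02,0.12,-0.005,0],[-0.02,0.12,-0.005,0],[-0.02,0.12,-0.005,0],[-0.02,0.12,-0.005,0],[-0.015,0.09,-0.005,0]]]'
python3 - <<'E'
from h import *
st()
E
```

```text
time_s: 5.2
tcp_pos: [0.5814, -0.0235, 0.0262]
eef_rot: [163.9, 89.7, -6.6]
contact_force: [-0.0, -0.7, 0.2]
gripper_width: 0.0867
5.2 [ 0.5814 -0.0235  0.0262] [163.9  89.7  -6.6] F [-0.02 -0.72  0.2 ] M [0.02 0.11 0.09] w 0.0867
```

```bash
python3 -m handwheel '[[[-0.01,0.07,-0.005,0],[-0.01,0.07,-0.005,0],[-0.01,0.07,-0.005,0],[-0.01,0.06,-0.005,0],[-0.01,0.06,-0.005,0]]]'
python3 - <<'E'
from h import *
st();shot("wrist","w5")
E
```

```text
time_s: 5.7
tcp_pos: [0.5791, -0.0088, 0.025]
eef_rot: [162.8, 89.7, -7.7]
contact_force: [0.3, -1.0, 0.7]
gripper_width: 0.0873
5.7 [ 0.5791 -0.0088  0.025 ] [162.8  89.7  -7.7] F [ 0.31 -1.    0.69] M [-0.26  0.09 -0.03] w 0.0873
```

View pics/w5.png

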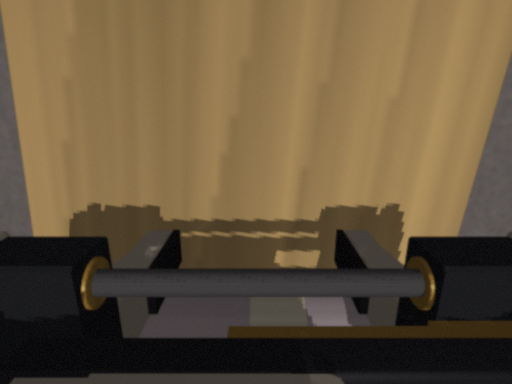

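```bash
python3 -m handwheel '[[[-0.005,0.035,0.01,0],[-0.005,0.035,0.01,0],[-0.005,0.035,0,0]]]';python3 -m handwheel '[[[-0.005,0.035,0,0],[-0.005,0.035,0,0]]]'
python3 - <<'E'
from h import *
st()
E
```

```text
time_s: 6.05
tcp_pos: [0.5784, -0.0042, 0.0258]
eef_rot: [163.5, 89.7, -7.0]
contact_force: [0.2, -0.3, -0.1]
gripper_width: 0.0868
time_s: 6.25
tcp_pos: [0.5781, -0.0021, 0.026]
eef_rot: [151.3, 89.7, -19.2]
contact_force: [3.8, -13.6, -0.8]
gripper_width: 0.0871
6.25 [ 0.5781 -0.0021  0.026 ] [151.3  89.7 -19.2] F [  3.78 -13.58  -0.75] M [-4.55 -1.18 -0.71] w 0.0871
```

```bash
python3 -m handwheel '[[[0,-0.015,0,-0.2],[0,0.0,0,-0.2]]]'
python3 - <<'E'
from h import *
st()
E
```

```text
time_s: 6.45
tcp_pos: [0.5777, -0.0037, 0.026]
eef_rot: [131.9, 89.7, -40.6]
contact_force: [-0.2, -5.3, 3.0]
gripper_width: 0.0872
6.45 [ 0.5777 -0.0037  0.026 ] [131.9  89.7 -40.6] F [-0.23 -5.32  3.  ] M [-1.79  0.37  0.33] w 0.0872
```

```bash
python3 -m handwheel '[[[0,0.015,0,-0.2],[0,0.02,0,-0.15]]]';python3 -m handwheel '[[[0,0.02,0,-0.15],[0,0.02,0,-0.1]]]'
python3 - <<'E'
from h import *
st()
E
```

```text
time_s: 6.65
tcp_pos: [0.5769, -0.0039, 0.0264]
eef_rot: [100.1, 89.7, -74.3]
contact_force: [-1.8, -6.0, 4.0]
gripper_width: 0.0871
time_s: 6.85
tcp_pos: [0.5762, -0.0038, 0.0269]
eef_rot: [84.2, 89.6, -91.5]
contact_force: [-0.2, -5.4, 2.5]
gripper_width: 0.0871
6.85 [ 0.5762 -0.0038  0.0269] [ 84.2  89.6 -91.5] F [-0.15 -5.36  2.5 ] M [-1.84  0.4   0.33] w 0.0871
```

```bash
python3 -m handwheel '[[[0,0.04,0,0],[0,0.04,0,0]]]';python3 -m handwheel '[[[0,0.04,0,0],[0,0.04,0,0]]]'
python3 - <<'E'
from h import *
st();shot("wrist","w6")
E
```

```text
time_s: 7.05
tcp_pos: [0.5756, -0.0021, 0.0274]
eef_rot: [75.4, 89.4, -100.3]
contact_force: [-1.0, -6.3, 5.1]
gripper_width: 0.0866
time_s: 7.25
tcp_pos: [0.5749, -0.0003, 0.028]
eef_rot: [70.2, 89.3, -105.5]
contact_force: [-0.4, -5.7, 3.6]
gripper_width: 0.0872
7.25 [ 5.749e-01 -3.000e-04  2.800e-02] [  70.2   89.3 -105.5] F [-0.38 -5.68  3.6 ] M [-1.98  0.46  0.38] w 0.0872
```

View pics/w6.png

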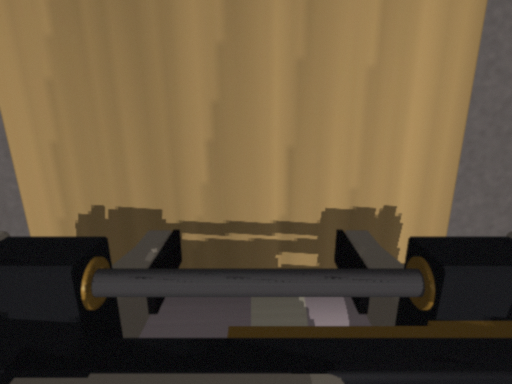

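```bash
python3 -m handwheel '[[[0.005,0.04,-0.01,0],[0.005,0.04,-0.01,0]]]';python3 -m handwheel '[[[0.005,0.04,-0.01,0],[0.005,0.04,-0.01,0]]]';python3 -m handwheel '[[[0.005,0.035,-0.01,0]]]'
python3 - <<'E'
from h import *
st()
E
```

```text
time_s: 7.5
tcp_pos: [0.5745, 0.001, 0.0281]
eef_rot: [66.4, 89.1, -109.3]
contact_force: [-0.7, -8.7, 5.9]
gripper_width: 0.0872
time_s: 7.7
tcp_pos: [0.5742, 0.0018, 0.0283]
eef_rot: [64.7, 88.8, -110.9]
contact_force: [1.7, -12.2, 2.1]
gripper_width: 0.0875
time_s: 7.8
tcp_pos: [0.5742, 0.0018, 0.0283]
eef_rot: [64.8, 88.7, -110.8]
contact_force: [1.7, -10.6, 2.3]
gripper_width: 0.0872
7.8 [0.5742 0.0018 0.0283] [  64.8   88.7 -110.8] F [  1.74 -10.63   2.32] M [-3.79 -0.36  0.66] w 0.0872
```

```bash
python3 -m handwheel '[[[0,-0.05,0,0],[0,-0.1,0,0],[0,-0.5,0,0],[0,-1,0.2,0],[-0.2,-1,1,0],[-0.2,-1,1,0],[-0.2,-1,1,0],[-0.2,-1,1,0]]]'
python3 - <<'E'
from h import *
st();im,c=shot("wrist","w7");im,c=shot("top","t7");cv2.imwrite("pics/t7c.png",cv2.resize(enh(im[130:240,160:300]),None,fx=5,fy=5,interpolation=cv2.INTER_CUBIC))
E
```

```text
time_s: 8.6
tcp_pos: [0.5429, -0.2057, 0.1755]
eef_rot: [43.6, 88.6, -131.8]
contact_force: [1.1, 0.6, 0.2]
gripper_width: 0.0867
8.6 [ 0.5429 -0.2057  0.1755] [  43.6   88.6 -131.8] F [1.12 0.63 0.22] M [ 0.1  -0.22  0.03] w 0.0867
```

View pics/w7.png

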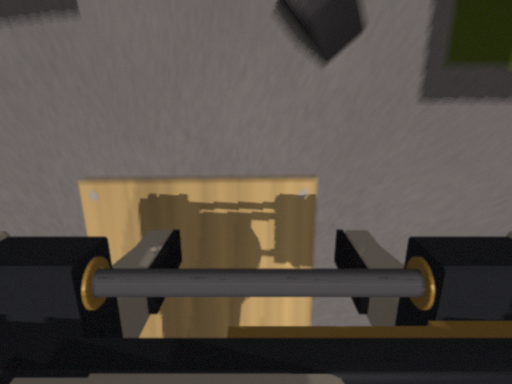

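View pics/t7c.png

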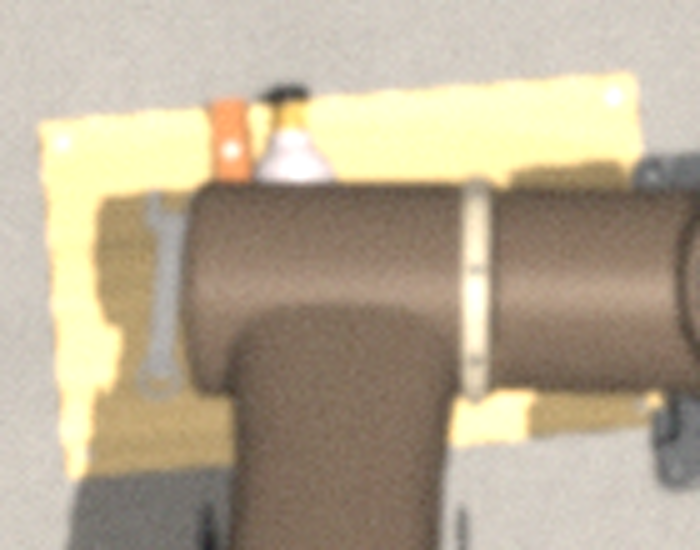

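```bash
python3 -m handwheel '[[[-0.2,-1,0.6,0],[-0.2,-1,0.6,0],[0,-0.3,0,0],[0,0,0,0]]]'
python3 - <<'E'
from h import *
st();im,c=shot("wrist","w8");print(c["pose"].round(3))
cv2.imwrite("pics/w8c.png",cv2.resize(enh(im[0:200,180:430],2),None,fx=3,fy=3,interpolation=cv2.INTER_CUBIC))
im,c=shot("scene","s8");cv2.imwrite("pics/s8c.png",cv2.resize(enh(im[140:250,190:340]),None,fx=5,fy=5,interpolation=cv2.INTER_CUBIC))
im,c=shot("top","t8");cv2.imwrite("pics/t8c.png",cv2.resize(enh(im[130:240,160:300]),None,fx=5,fy=5,interpolation=cv2.INTER_CUBIC))
E
```

```text
time_s: 9.1
tcp_pos: [0.5291, -0.3001, 0.2278]
eef_rot: [70.2, 88.9, -105.4]
contact_force: [0.1, 0.2, -0.6]
gripper_width: 0.0869
9.1 [ 0.5291 -0.3001  0.2278] [  70.2   88.9 -105.4] F [ 0.1   0.16 -0.6 ] M [ 0.2   0.11 -0.04] w 0.0869
[[-0.997  0.072  0.027  0.536]
 [-0.076 -0.958 -0.275 -0.377]
 [ 0.006 -0.276  0.961  0.388]
 [ 0.     0.     0.     1.   ]]
```

View pics/w8c.png

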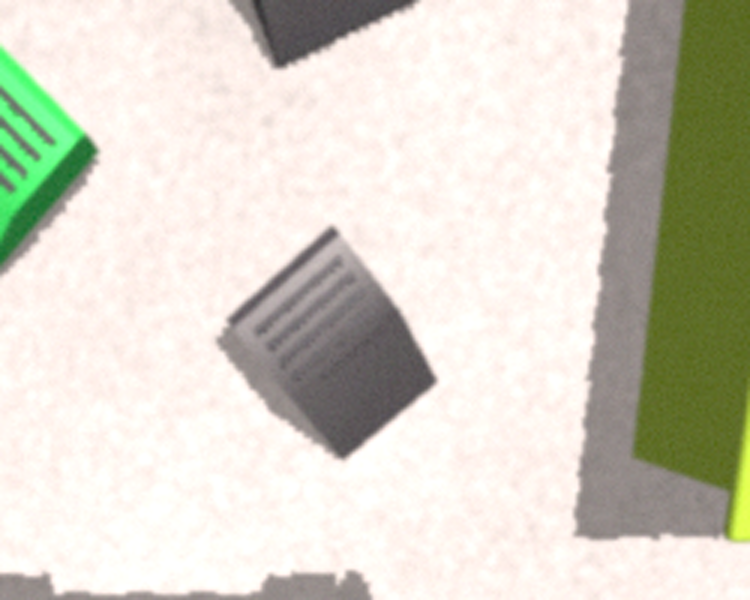

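View pics/s8c.png

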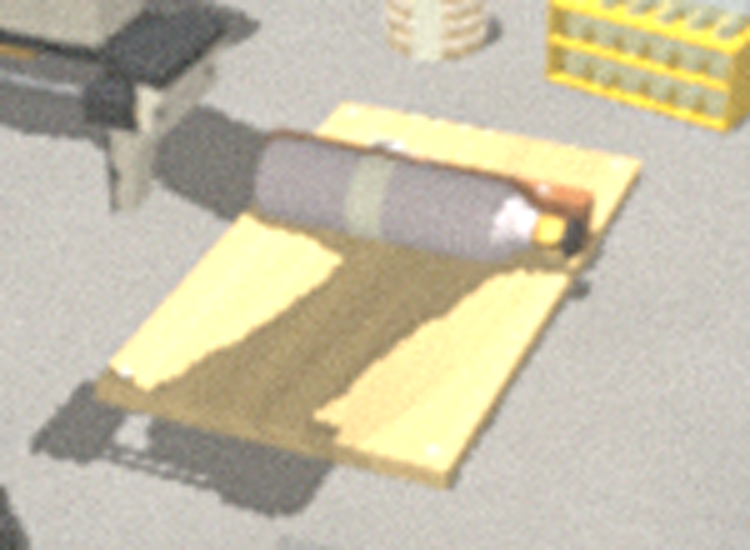

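View pics/t8c.png

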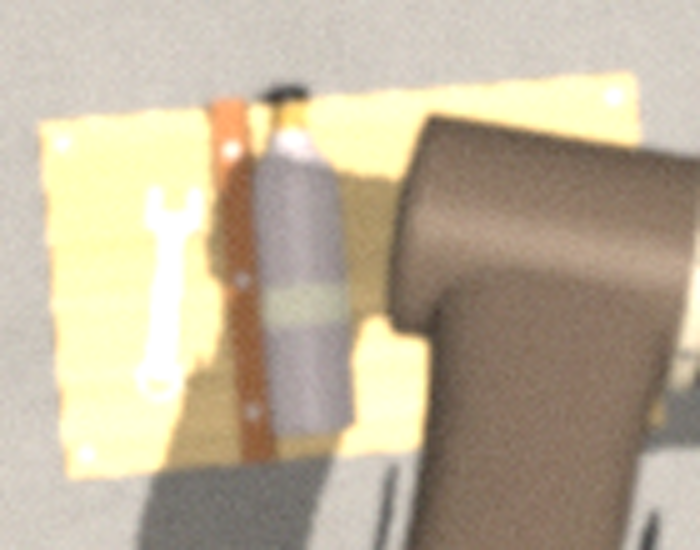

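Run:
```python
from h import *
c={"intrinsics":vision.get_calibration("wrist")["intrinsics"],"pose":vision.get_calibration("wrist")["pose"]}
A=lambda U,V:(180+U/3,V/3)
bl=onz(c,A(232,325),.04);br=onz(c,A(333,233),.04);tr=onz(c,A(437,380),.003);tl=onz(c,A(344,458),.003)
for p in(bl,br,tr,tl):print(p.round(4))
d=(tr+tl-bl-br)/2;print("len",np.linalg.norm(d[:2]),"ang",np.degrees(np.arctan2(d[1],d[0])),"widths",np.linalg.norm(br-bl),np.linalg.norm(tr-tl))
for a,b in((bl,br),(tl,tr)):
    e=b-a;print("wang",np.degrees(np.arctan2(e[1],e[0])))
print("centre",((tr+tl+bl+br)/4).round(4))
# cylinder angle from top view
im=cv2.imread("pics/t8.png");t=vision.get_calibration("top")
b,g,r_=[im[:,:,i].astype(float) for i in range(3)]
# lilac: blue >= green ; wood: red>>blue
m=((r_-b)<0.12*(r_+1)).astype(np.uint8)
L=[];R=[];BR=[]
for v in range(168,212):
    row=m[v,195:235]
    idx=np.where(row)[0]
    if len(idx)>8:
        L.append(onz(t,(195+idx.min(),v),.048));R.append(onz(t,(195+idx.max()+1,v),.048))
for n,X in(("L",L),("R",R)):
    X=np.array(X);p=np.polyfit(X[:,0],X[:,1],1);print(n,np.degrees(np.arctan(p[0])),np.polyval(p,.57),np.std(X[:,1]-np.polyval(p,X[:,0])),X[:,0].min(),X[:,0].max())
# batten: reddish strip
hsv=cv2.cvtColor(im,cv2.COLOR_BGR2HSV)
print(im[185,195:235].tolist())
```

```text
[ 0.5343 -0.3706  0.04  ]
[ 0.5012 -0.4047  0.04  ]
[ 0.4489 -0.3551  0.003 ]
[ 0.4832 -0.3204  0.003 ]
len 0.07181814589408937 ang 136.01785067167154 widths 0.04753374951989659 0.04881264324951979
wang -134.18669491343778
wang -134.66828328593797
centre [ 0.4919 -0.3627  0.0215]
L 29.643973609071416 0.0997658207418759 0.017044922815342402 0.49143292129764476 0.6395902166419589
R 3.6855361071839297 0.01764876080929317 0.0010239425896414623 0.4914684911167088 0.6397305287459221
[[178, 192, 202], [141, 169, 188], [117, 163, 189], [114, 165, 194], [111, 161, 189], [108, 155, 184], [100, 146, 171], [83, 124, 146], [72, 105, 122], [57, 85, 103], [48, 71, 95], [51, 68, 92], [69, 77, 96], [76, 82, 97], [70, 81, 96], [53, 66, 86], [61, 71, 87], [73, 75, 85], [83, 84, 93], [88, 89, 97], [93, 94, 101], [96, 97, 104], [95, 98, 105], [98, 101, 105], [103, 105, 111], [101, 103, 110], [100, 101, 107], [96, 99, 104], [94, 96, 101], [90, 92, 98], [89, 92, 98], [85, 87, 94], [82, 86, 91], [74, 80, 88], [72, 87, 98], [64, 88, 103], [59, 87, 103], [62, 89, 105], [60, 89, 105], [62, 92, 106]]
```

Run:
```python
from h import *
t=vision.get_calibration("top")
def edge(im,v0,v1,u0,u1,lev,z,falling=True):
    q=cv2.GaussianBlur(im.astype(np.float32),(3,3),0.7); ra=q[:,:,0]/q[:,:,2]
    P=[]
    for v in range(v0,v1):
        row=ra[v,u0:u1]
        i=[k for k in range(len(row)-1) if (row[k]-lev)*(row[k+1]-lev)<=0 and (row[k]>row[k+1])==falling]
        if not i: continue
        k=i[-1] if falling else i[0]
        P.append(onz(t,(u0+k+(row[k]-lev)/(row[k]-row[k+1]),v),z))
    P=np.array(P)
    p=np.polyfit(P[:,0],P[:,1],1);
    k=abs(P[:,1]-np.polyval(p,P[:,0]))<.003;P=P[k];p=np.polyfit(P[:,0],P[:,1],1)
    print(len(P),"yaw %.2f y@.57 %.4f sd %.4f"%(np.degrees(np.arctan(p[0])),np.polyval(p,.57),np.std(P[:,1]-np.polyval(p,P[:,0]))))
a=cv2.imread("pics/t0.png") if 0 else cv2.imread("pics/top0.png");b=cv2.imread("pics/t8.png")
print("t8 right");edge(b,165,213,215,240,.78,.048)
print("t8 left(gap)");edge(b,165,213,206,218,.78,.048,False)
print("t0 cyl right");edge(a,165,207,240,262,.78,.048)
print("t0 cyl left");edge(a,165,207,225,242,.78,.048,False)
print("batten L t0/t8 z .058 (b/r .45)");edge(a,152,218,198,208,.5,.058)
edge(b,152,218,198,208,.5,.058)
print("batten R t0");edge(a,152,218,206,218,.5,.058,False)
```

```text
t8 right
48 yaw 3.70 y@.57 0.0165 sd 0.0007
t8 left(gap)
48 yaw 4.85 y@.57 0.0731 sd 0.0005
t0 cyl right
42 yaw 9.06 y@.57 -0.0639 sd 0.0003
t0 cyl left
42 yaw 9.51 y@.57 -0.0057 sd 0.0003
batten L t0/t8 z .058 (b/r .45)
56 yaw 4.86 y@.57 0.0974 sd 0.0005
49 yaw 5.44 y@.57 0.0955 sd 0.0007
batten R t0
56 yaw 5.04 y@.57 0.0732 sd 0.0004
```

```bash
python3 -m handwheel '[[[-0.07,-0.24,-0.2,1],[-0.07,-0.24,-0.2,1],[-0.07,-0.24,-0.2,1],[-0.07,-0.24,-0.2,1],[-0.07,-0.24,-0.2,1],[-0.07,-0.24,-0.2,1],[-0.07,-0.24,-0.2,1],[-0.07,-0.24,-0.2,1]]]' 87.6
python3 - <<'E'
from h import *
st();s=readout.get_state();im,c=shot("wrist","w9")
t=vision.get_calibration("top")
print(onz(t,(217.2,148),.048),onz(t,(222.4,216.4),.048))
tc=s["tcp_pos"]
for d in [0,]: print(proj(c,[.5063,-.377,.04]),proj(c,[.492,-.363,.04]),proj(c,tc))
E
```

```text
time_s: 10.05
tcp_pos: [0.5086, -0.3648, 0.1556]
eef_rot: [45.8, 89.2, -87.4]
contact_force: [0.8, 0.5, -0.7]
gripper_width: 0.0877
10.05 [ 0.5086 -0.3648  0.1556] [ 45.8  89.2 -87.4] F [ 0.77  0.46 -0.73] M [0.09 0.14 0.02] w 0.0877
[0.70901923 0.05620426 0.048     ] [0.47292529 0.03722793 0.048     ]
[267.79851522 182.51594063] [267.15476564 203.11376032] [257.63333639 245.12880719]
```

View pics/w9.png

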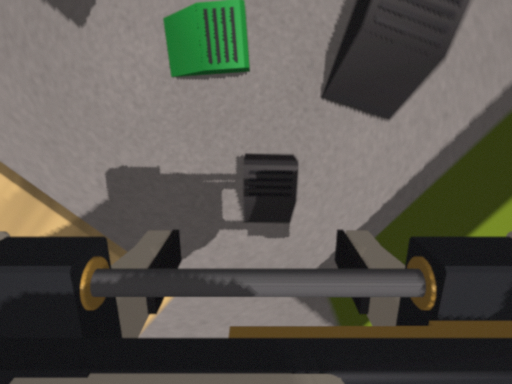

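Run:
```python
from h import *
c=vision.get_calibration("wrist");P=c["pose"][:3,3];print("nadir",proj(c,[P[0],P[1],0]))
im=cv2.imread("pics/w9.png");cv2.imwrite("pics/w9c.png",cv2.resize(enh(im[140:235,215:325],2),None,fx=6,fy=6,interpolation=cv2.INTER_CUBIC))
```

```text
nadir [254.37934869 100.8344253 ]
```

View pics/w9c.png

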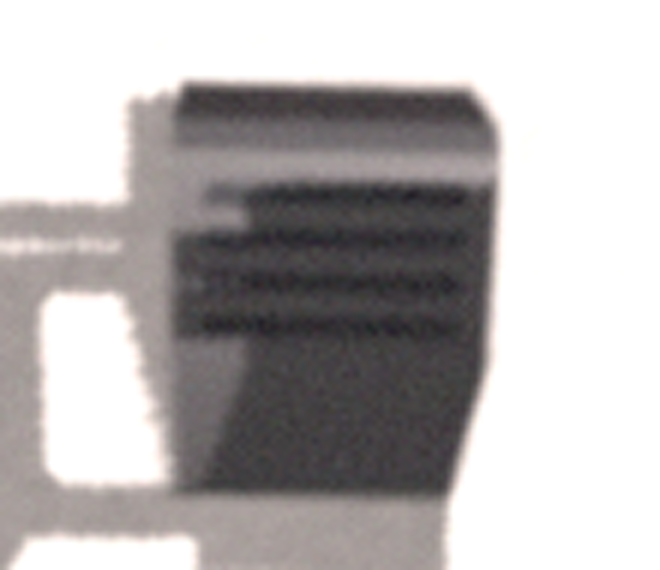

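Run:
```python
from h import *
c=vision.get_calibration("wrist");s=readout.get_state()
A=lambda U,V:(215+U/6,140+V/6)
bb=(onz(c,A(183,85),0)+onz(c,A(470,85),0))/2
bt=(onz(c,A(176,122),.04)+onz(c,A(497,122),.04))/2
te=(onz(c,A(178,490),.003)+onz(c,A(448,490),.003))/2
print(bb,bt,te)
for b in(bb,bt):
    d=(te-b)[:2];print(np.linalg.norm(d),np.degrees(np.arctan2(d[1],d[0])),((te+b)/2).round(4))
```

```text
[ 0.51744786 -0.39318078  0.        ] [ 0.51851836 -0.39365174  0.04      ] [ 0.46528358 -0.34223048  0.003     ]
0.0729180662106684 135.67452248494928 [ 0.4914 -0.3677  0.0015]
0.07401410167407352 135.99274813932095 [ 0.4919 -0.3679  0.0215]
```

```bash
python3 -m handwheel '[[[-0.04,-0.2,-0.5,-0.2],[-0.04,-0.2,-0.6,0],[0,0,-0.8,0],[0,0,-0.8,0],[0,0,-0.5,0],[0,0,-0.2,0],[0,0,0,0]]]'
python3 - <<'E'
from h import *
st();shot("wrist","w10")
E
```

```text
time_s: 10.8
tcp_pos: [0.506, -0.3734, 0.0115]
eef_rot: [21.6, 89.3, -112.6]
contact_force: [-0.0, 0.9, 1.0]
gripper_width: 0.0876
10.8 [ 0.506  -0.3734  0.0115] [  21.6   89.3 -112.6] F [-0.02  0.88  1.02] M [ 0.06  0.06 -0.04] w 0.0876
```

View pics/w10.png

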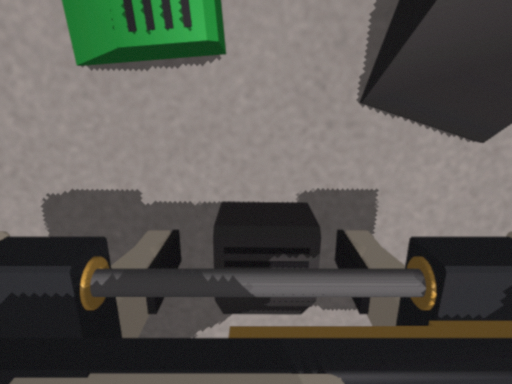

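```bash
python3 -m handwheel '[[[0,-0.18,-0.08,0],[0,0,-0.03,0]]]'
python3 -m handwheel '[[[0,0,0,0],[0,0,0,0],[0,0,0,0],[0,0,0,0],[0,0,0,0]]]' 40 20
python3 - <<'E'
from h import *
st()
E
```

```text
time_s: 11.05
tcp_pos: [0.5084, -0.3813, 0.0101]
eef_rot: [42.2, 89.2, -92.0]
contact_force: [-0.6, -0.8, -0.9]
gripper_width: 0.0873
time_s: 11.55
tcp_pos: [0.5097, -0.3824, 0.0128]
eef_rot: [58.8, 89.1, -75.5]
contact_force: [0.1, 0.3, 0.1]
gripper_width: 0.053
11.55 [ 0.5097 -0.3824  0.0128] [ 58.8  89.1 -75.5] F [0.08 0.31 0.09] M [ 0.05  0.2  -0.03] w 0.053
```

```bash
python3 -m handwheel '[[[0,0,-0.02,0],[0,0,-0.02,0],[0,0,-0.02,0]]]' 40 25
python3 - <<'E'
from h import *
st()
E
```

```text
time_s: 11.85
tcp_pos: [0.5097, -0.3825, 0.0127]
eef_rot: [59.8, 89.1, -74.4]
contact_force: [-1.8, 1.5, 6.4]
gripper_width: 0.0499
11.85 [ 0.5097 -0.3825  0.0127] [ 59.8  89.1 -74.4] F [-1.75  1.47  6.41] M [ 0.72  0.84 -0.01] w 0.0499
```

```bash
python3 -m handwheel '[[[0,0,0.5,0],[0,0,1,0],[0,0,1,0],[0.2,0.6,0.2,-1],[0.18,0.8,0,-1],[0.18,0.9,0,-1],[0.18,0.9,0,-1],[0.18,0.9,0,-1]]]'
python3 - <<'E'
from h import *
st()
E
```

```text
time_s: 12.65
tcp_pos: [0.5435, -0.216, 0.1227]
eef_rot: [50.2, 89.3, -110.4]
contact_force: [1.8, -0.4, -0.7]
gripper_width: 0.0498
12.65 [ 0.5435 -0.216   0.1227] [  50.2   89.3 -110.4] F [ 1.79 -0.36 -0.66] M [ 0.06 -0.   -0.01] w 0.0498
```

```bash
python3 -m handwheel '[[[0.14,0.8,0,-0.7],[0.14,0.8,0,-0.7],[0.14,0.8,-0.1,-0.7],[0.1,0.5,-0.3,-0.6],[0,0.2,-0.3,0],[0,0,0,0]]]'
python3 - <<'E'
from h import *
st();s=readout.get_state();print("jaw",(s["eef_rot"][2]-s["eef_rot"][0])%180);shot("wrist","w11")
im,c=shot("scene","s11");cv2.imwrite("pics/s11c.png",cv2.resize(enh(im[140:250,190:340]),None,fx=5,fy=5,interpolation=cv2.INTER_CUBIC))
E
```

```text
time_s: 13.25
tcp_pos: [0.5641, -0.0823, 0.0932]
eef_rot: [45.6, 89.4, -128.9]
contact_force: [-0.3, -1.3, 0.1]
gripper_width: 0.05
13.25 [ 0.5641 -0.0823  0.0932] [  45.6   89.4 -128.9] F [-0.34 -1.35  0.13] M [-0.01  0.13  0.02] w 0.05
jaw 5.551180629993979
```

View pics/w11.png

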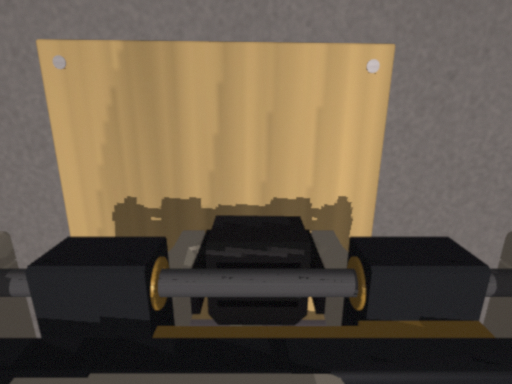

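View pics/s11c.png

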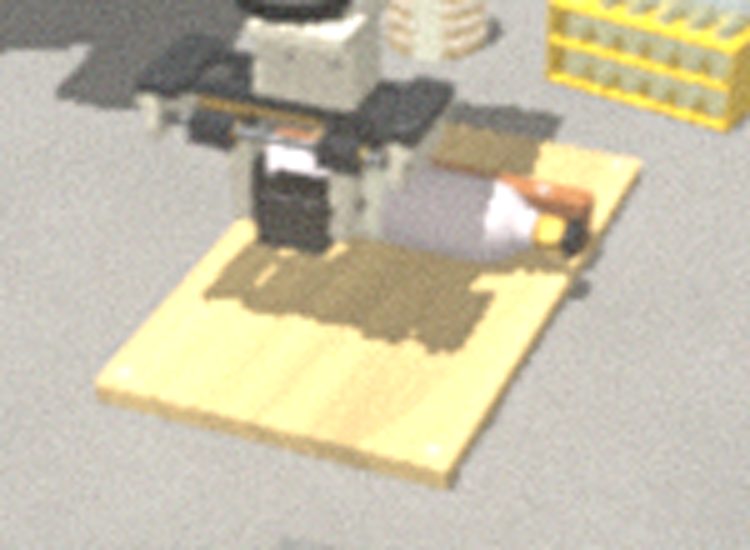

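```bash
python3 -m handwheel '[[[0.02,0,-0.5,-0.15],[0,0,-0.5,0],[0,0,-0.3,0],[0,0,0,0]]]';python3 -m handwheel '[[[0,0,-0.06,0],[0,0,-0.06,0]]]'
python3 - <<'E'
from h import *
st();s=readout.get_state();print("jaw",(s["eef_rot"][2]-s["eef_rot"][0])%180)
E
```

```text
time_s: 13.75
tcp_pos: [0.5671, -0.0876, 0.0438]
eef_rot: [79.0, 89.5, -96.4]
contact_force: [-1.0, 0.1, -1.7]
gripper_width: 0.0499
time_s: 13.95
tcp_pos: [0.5679, -0.0887, 0.0402]
eef_rot: [88.5, 89.5, -86.8]
contact_force: [-0.5, -0.1, -1.9]
gripper_width: 0.0495
13.95 [ 0.5679 -0.0887  0.0402] [ 88.5  89.5 -86.8] F [-0.49 -0.05 -1.87] M [0.09 0.13 0.01] w 0.0495
jaw 4.629321065898267
```

```bash
python3 -m handwheel '[[[0,0.02,-0.1,0.03],[0,0.02,-0.08,0],[0,0.02,-0.06,0]]]';python3 -m handwheel '[[[0,0.01,-0.05,0],[0,0.01,-0.04,0]]]'
python3 - <<'E'
from h import *
st();s=readout.get_state();print("jaw",(s["eef_rot"][2]-s["eef_rot"][0])%180)
E
```

```text
time_s: 14.25
tcp_pos: [0.569, -0.0862, 0.0315]
eef_rot: [105.8, 89.5, -69.4]
contact_force: [-1.2, 0.1, -0.6]
gripper_width: 0.0495
time_s: 14.45
tcp_pos: [0.5693, -0.0859, 0.0304]
eef_rot: [103.3, 89.4, -71.8]
contact_force: [-6.9, -1.9, 21.5]
gripper_width: 0.0495
14.45 [ 0.5693 -0.0859  0.0304] [103.3  89.4 -71.8] F [-6.89 -1.89 21.45] M [-0.69  3.23 -0.19] w 0.0495
jaw 4.90725548220604
```

```bash
python3 -m handwheel '[[[0,0,0.02,0],[-0.01,0.03,0,0],[-0.015,0.08,0,0]]]'
python3 - <<'E'
from h import *
st();s=readout.get_state();print("jaw",(s["eef_rot"][2]-s["eef_rot"][0])%180)
E
```

```text
time_s: 14.75
tcp_pos: [0.5686, -0.0812, 0.0319]
eef_rot: [109.2, 89.3, -65.9]
contact_force: [-0.5, -0.1, -0.7]
gripper_width: 0.0497
14.75 [ 0.5686 -0.0812  0.0319] [109.2  89.3 -65.9] F [-0.47 -0.11 -0.71] M [0.   0.16 0.02] w 0.0497
jaw 4.919523126368773
```

```bash
python3 -m handwheel '[[[-0.02,0.1,-0.03,0],[-0.015,0.1,-0.02,0],[-0.01,0.1,-0.01,0]]]'
python3 - <<'E'
from h import *
st();s=readout.get_state();print("jaw",(s["eef_rot"][2]-s["eef_rot"][0])%180)
E
```

```text
time_s: 15.05
tcp_pos: [0.5679, -0.0692, 0.0306]
eef_rot: [112.4, 89.2, -62.6]
contact_force: [0.4, -2.5, 3.3]
gripper_width: 0.0499
15.05 [ 0.5679 -0.0692  0.0306] [112.4  89.2 -62.6] F [ 0.39 -2.47  3.29] M [-0.99  0.24  0.04] w 0.0499
jaw 5.015150530799389
```

```bash
python3 -m handwheel '[[[-0.015,0.1,-0.005,-0.02],[-0.015,0.1,-0.005,0],[-0.015,0.1,-0.005,0],[-0.015,0.1,-0.005,0],[-0.01,0.06,-0.005,0]]]'
python3 - <<'E'
from h import *
st();s=readout.get_state();print("jaw",(s["eef_rot"][2]-s["eef_rot"][0])%180)
E
```

```text
time_s: 15.55
tcp_pos: [0.5662, -0.0493, 0.0306]
eef_rot: [118.1, 89.1, -56.9]
contact_force: [0.7, -2.4, 4.5]
gripper_width: 0.05
15.55 [ 0.5662 -0.0493  0.0306] [118.1  89.1 -56.9] F [ 0.75 -2.43  4.48] M [-1.33  0.09  0.07] w 0.05
jaw 4.995240763798222
```

```bash
python3 -m handwheel '[[[-0.01,0.05,-0.005,0],[-0.01,0.05,-0.005,0],[-0.005,0.03,-0.003,0]]]';python3 -m handwheel '[[[-0.004,0.03,-0.003,0],[-0.004,0.03,-0.003,0]]]'
python3 - <<'E'
from h import *
st();s=readout.get_state();print("jaw",(s["eef_rot"][2]-s["eef_rot"][0])%180)
E
```

```text
time_s: 15.85
tcp_pos: [0.5657, -0.0435, 0.0306]
eef_rot: [120.5, 89.0, -54.5]
contact_force: [0.5, -4.1, 4.6]
gripper_width: 0.0498
time_s: 16.05
tcp_pos: [0.5655, -0.041, 0.0306]
eef_rot: [121.0, 89.0, -53.9]
contact_force: [-0.2, -4.1, 5.1]
gripper_width: 0.05
16.05 [ 0.5655 -0.041   0.0306] [121.   89.  -53.9] F [-0.21 -4.06  5.09] M [-1.35  0.1   0.04] w 0.05
jaw 5.058991363101171
```

```bash
python3 -m handwheel '[[[-0.002,0.02,-0.002,0]]]';python3 -m handwheel '[[[-0.002,0.02,-0.002,0]]]';python3 -m handwheel '[[[-0.002,0.02,-0.002,0]]]'; python3 -m handwheel '[[[-0.002,0.02,-0.002,0]]]'
```

```text
time_s: 16.15
tcp_pos: [0.5655, -0.0401, 0.0306]
eef_rot: [121.2, 89.0, -53.7]
contact_force: [0.4, -3.3, 5.2]
gripper_width: 0.0499
time_s: 16.25
tcp_pos: [0.5655, -0.0393, 0.0307]
eef_rot: [121.4, 89.0, -53.5]
contact_force: [0.4, -3.3, 4.7]
gripper_width: 0.05
time_s: 16.35
tcp_pos: [0.5654, -0.0385, 0.0306]
eef_rot: [121.2, 89.0, -53.7]
contact_force: [0.6, -4.5, 4.4]
gripper_width: 0.05
time_s: 16.45
tcp_pos: [0.5654, -0.0377, 0.0306]
eef_rot: [121.2, 89.0, -53.7]
contact_force: [-0.4, -4.3, 4.7]
gripper_width: 0.0494
```

Steady drag is about 3.5–4.5 N with no stop yet. I'll continue in small steps.

```bash
for i in 1; do :; done; python3 -m handwheel '[[[-0.002,0.02,-0.002,0]]]';python3 -m handwheel '[[[-0.002,0.015,-0.002,0]]]';python3 -m handwheel '[[[-0.002,0.015,-0.002,0]]]'
```

```text
time_s: 16.55
tcp_pos: [0.5653, -0.0369, 0.0306]
eef_rot: [121.2, 89.0, -53.8]
contact_force: [1.2, -3.9, 5.0]
gripper_width: 0.0501
time_s: 16.65
tcp_pos: [0.5653, -0.0363, 0.0306]
eef_rot: [121.3, 89.0, -53.6]
contact_force: [0.5, -5.1, 5.7]
gripper_width: 0.0495
time_s: 16.75
tcp_pos: [0.5652, -0.0357, 0.0306]
eef_rot: [121.4, 89.0, -53.6]
contact_force: [0.2, -3.7, 5.7]
gripper_width: 0.0498
```

```bash
python3 -m handwheel '[[[-0.002,0.015,-0.002,0]]]'
```

```text
time_s: 16.85
tcp_pos: [0.5652, -0.0351, 0.0306]
eef_rot: [121.5, 88.9, -53.5]
contact_force: [0.8, -4.3, 5.0]
gripper_width: 0.0497
```

```bash
python3 -m handwheel '[[[-0.002,0.015,-0.002,0]]]';python3 -m handwheel '[[[-0.002,0.015,-0.002,0]]]'
```

```text
time_s: 16.95
tcp_pos: [0.5652, -0.0347, 0.0307]
eef_rot: [121.0, 88.9, -53.9]
contact_force: [0.8, -7.9, 4.8]
gripper_width: 0.0503
time_s: 17.05
tcp_pos: [0.5651, -0.0346, 0.0307]
eef_rot: [119.5, 88.9, -55.5]
contact_force: [2.4, -10.5, 4.9]
gripper_width: 0.0496
```

```bash
python3 -m handwheel '[[[-0.002,0.015,-0.002,0]]]'
```

```text
time_s: 17.15
tcp_pos: [0.5652, -0.0347, 0.0308]
eef_rot: [118.3, 88.9, -56.6]
contact_force: [1.6, -8.4, 4.2]
gripper_width: 0.0501
```

```bash
python3 -m handwheel '[[[-0.002,0.012,-0.002,0]]]'
```

```text
time_s: 17.25
tcp_pos: [0.5652, -0.0347, 0.0307]
eef_rot: [117.4, 88.8, -57.5]
contact_force: [1.0, -6.5, 4.2]
gripper_width: 0.0498
```

```bash
python3 -m handwheel '[[[-0.002,0.025,-0.003,0]]]'
```

```text
time_s: 17.35
tcp_pos: [0.5651, -0.0346, 0.0308]
eef_rot: [115.4, 88.8, -59.5]
contact_force: [2.7, -10.7, 5.5]
gripper_width: 0.05
```

```bash
python3 -m handwheel '[[[-0.002,0.025,-0.003,0]]]'
```

```text
time_s: 17.45
tcp_pos: [0.5652, -0.0346, 0.0309]
eef_rot: [113.7, 88.7, -61.2]
contact_force: [1.5, -9.6, 5.1]
gripper_width: 0.0499
```

```bash
python3 -m handwheel '[[[-0.003,0.034,-0.004,0]]]'
```

```text
time_s: 17.55
tcp_pos: [0.5652, -0.0345, 0.031]
eef_rot: [111.7, 88.6, -63.2]
contact_force: [3.3, -12.7, 5.2]
gripper_width: 0.0502
```

```bash
python3 -m handwheel '[[[-0.003,0.034,-0.004,0]]]'
```

```text
time_s: 17.65
tcp_pos: [0.5652, -0.0345, 0.0311]
eef_rot: [109.7, 88.6, -65.3]
contact_force: [2.4, -12.4, 4.9]
gripper_width: 0.0497
```

```bash
python3 -m handwheel '[[[-0.003,0.034,-0.004,0],[-0.003,0.034,-0.004,0]]]'
```

```text
time_s: 17.85
tcp_pos: [0.5651, -0.0345, 0.0312]
eef_rot: [106.5, 88.4, -68.5]
contact_force: [2.6, -12.2, 4.3]
gripper_width: 0.0499
```

```bash
python3 -m handwheel '[[[-0.003,0.034,-0.004,0],[-0.002,0.02,-0.003,0]]]'; python3 -m handwheel '[[[0,0,0,0],[0,0,0,0],[0,0,0,0],[0,0,0,0],[0,0,0,0],[0,0,0,0]]]' 80
```

```text
time_s: 18.05
tcp_pos: [0.5651, -0.0346, 0.0313]
eef_rot: [104.6, 88.3, -70.4]
contact_force: [1.5, -6.2, 3.1]
gripper_width: 0.0498
time_s: 18.65
tcp_pos: [0.5633, -0.0332, 0.0292]
eef_rot: [99.3, 88.4, -75.8]
contact_force: [0.1, 0.1, 0.7]
gripper_width: 0.0796
```

Run:
```python
from h import *
st();shot("wrist","w13")
```

```text
18.65 [ 0.5633 -0.0332  0.0292] [ 99.3  88.4 -75.8] F [0.14 0.13 0.75] M [0.13 0.11 0.  ] w 0.0796
```

View pics/w13.png

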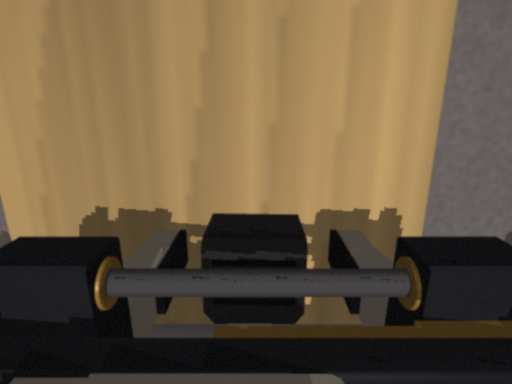

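```bash
python3 -m handwheel '[[[0,0,0.2,0],[0,0,0.6,0],[0,0,1,0],[0,0,1,0],[0,0,1,0],[0,-1,0.5,0],[0,-1,0.3,0],[0,-1,0,0]]]'; python3 -m handwheel '[[[0,-1,0,0],[0,-1,0,0],[0,-1,0,0],[-0.2,-1,0,0],[-0.2,-0.3,0,0],[0,0,0,0]]]'
python3 - <<'E'
from h import *
st();im,c=shot("scene","s14");cv2.imwrite("pics/s14c.png",cv2.resize(enh(im[140:250,190:340]),None,fx=5,fy=5,interpolation=cv2.INTER_CUBIC))
im,c=shot("top","t14");cv2.imwrite("pics/t14c.png",cv2.resize(enh(im[130:240,160:300]),None,fx=5,fy=5,interpolation=cv2.INTER_CUBIC))
E
```

```text
time_s: 19.5
tcp_pos: [0.5619, -0.1533, 0.226]
eef_rot: [104.1, 88.3, -70.4]
contact_force: [1.4, -0.5, -0.4]
gripper_width: 0.0801
time_s: 20.1
tcp_pos: [0.5437, -0.3363, 0.2319]
eef_rot: [113.4, 88.1, -61.4]
contact_force: [0.1, 0.6, -0.2]
gripper_width: 0.0801
20.1 [ 0.5437 -0.3363  0.2319] [113.4  88.1 -61.4] F [ 0.06  0.58 -0.21] M [0.17 0.22 0.01] w 0.0801
```

View pics/s14c.png

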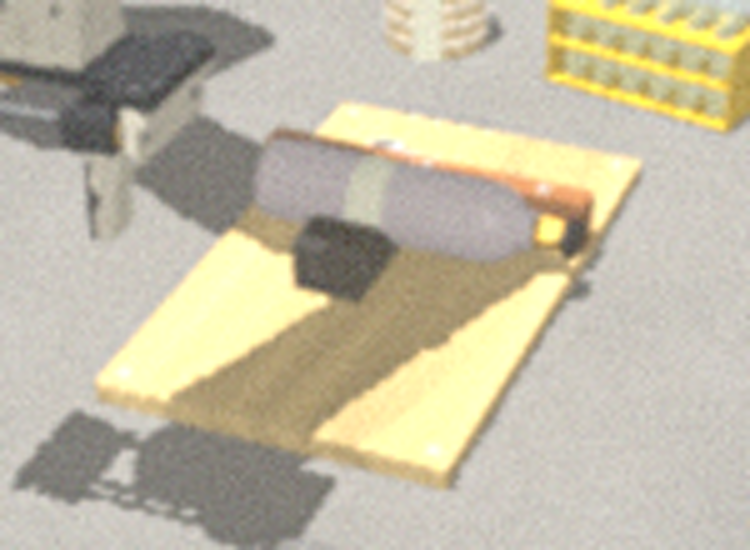

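View pics/t14c.png

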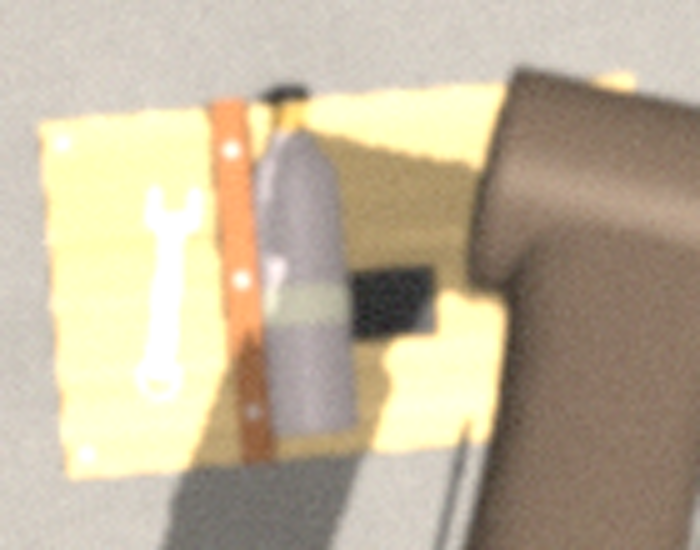

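Run:
```python
from h import *
t=vision.get_calibration("top");im=cv2.imread("pics/t14.png")
q=cv2.GaussianBlur(im.astype(np.float32),(3,3),0.7);ra=q[:,:,0]/q[:,:,2]
for nm,u0,u1,fall in(("L",206,219,False),("R",219,240,True)):
    P=[]
    for v in list(range(168,183))+list(range(199,213)):
        row=ra[v,u0:u1];lev=.78
        i=[k for k in range(len(row)-1) if (row[k]-lev)*(row[k+1]-lev)<=0 and (row[k]>row[k+1])==fall]
        if i:
            k=i[0];P.append(onz(t,(u0+k+(row[k]-lev)/(row[k]-row[k+1]),v),.048))
    P=np.array(P);p=np.polyfit(P[:,0],P[:,1],1);print(nm,len(P),np.degrees(np.arctan(p[0])),np.polyval(p,.57),np.std(P[:,1]-np.polyval(p,P[:,0])))
A=lambda U,V:(160+U/5,130+V/5)
a,b=onz(t,A(432,265),.04),onz(t,A(435,332),.04);d=a-b
print("chock back ang",np.degrees(np.arctan2(d[1],d[0])),((a+b)/2).round(4))
st()
```

```text
L 29 4.3190816976179045 0.072447627411217 0.00022524660770784928
R 29 4.855795744176158 0.015620960063274465 0.00023096506403916898
chock back ang 2.666901530808741 [ 0.5652 -0.046   0.04  ]
20.2 [ 0.5447 -0.3347  0.2319] [114.1  88.1 -60.6] F [ 0.72 -0.21  0.25] M [0.2  0.16 0.06] w 0.0801
```

```bash
python3 -c "
from plant import close_job
print(close_job())"
```

```text
the job is handed in; nothing more can be done
None
```

The cylinder is against the stop batten and the chock is pressed in under its open side. I let go, moved clear and handed the job in at about 20 s.

- **Cylinder:** I rolled it at about 50 mm/s or less with the open fingers. Its valve end touched first, at about 13.6 N, which was over the 5–10 N aim but under the 18 N limit. Pushing the lagging end at about 6–12 N then swung it flat.
- **Chock:** I used the small black one and slid it in toe first and square to the batten. It stopped hard where predicted. I held about 12 N in total for roughly 0.4 s. The drag was about 4 N, so the net press was about 8 N.
- **Last checks:**
  - The cylinder's edges read 4.3° and 4.9°, against about 4.9° for the batten.
  - The chock is a few millimetres from mid body.
  - The spanner, dishes and rack look undisturbed in the pictures I took.
- **What disagreed:**
  - After the push one cylinder edge read 3.7° and the other 4.85°. I took the cylinder as flat and went on. With the chock in, the two agreed better.
  - The chock's back edge read 2.7° in a rough top-view measurement, while the gripper was at 5.0° as it pressed. I put this down to the few pixels available.

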